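# Put the amber reagent bottle away in the roll-top bottle cabinet

### The arm

A 6-joint arm with a two-finger parallel gripper is mounted at the origin on a cart in front of the work surface, level with it; the furniture and walls round the work are solid. World frame = base frame: x ahead of the robot, y to its left, z up, the work surface at z = 0. Lengths are in m, angles in rad, forces in N, time in s.
With the tool pointing down it reaches from about 0.35 to 0.85 m from the base axis. Payload 8.1 kg.
Tool frame: the origin (TCP) lies between the finger pads; the fingertips stand 11 mm ahead of it and the grasp point (between the pads) lies 8 mm behind it (robot.tips_ahead is the distance from the TCP to the fingertips, in m); z points along the fingers, y is the line along which they close (so a half turn about z gives the same grasp; the last joint's range is limited). The gripper opens to 93 mm and grips with 3 to 60 N. Pads are 15 mm wide; open, the fingers measure 128 mm over their backs; the gripper's body (75 mm by 188 mm) begins 65 mm behind the grasp point.
Start: joints at [-1.391, 0.13, 1.488, -0, 1.523, -0.085], TCP at [0.157, -0.579, 0.23] pointing down, gripper open.
Joint ranges: [-2.96, 2.96], [-0.89, 2.26], [0.02, 2.5], [-1.34, 4.48], [0, 2.73], [-2.66, 2.66]. Speed limits (rad/s): [2.39, 2.39, 2.79, 3.14, 3.14, 3.14].

### API

Orientations are given as a rotation vector (axis times angle).
In Python, from plant import robot gives the robot as it stands. The module is installed in compiled form; this text tells all that it offers.
- The arm moves only by the tool move_arm, never from a script. Its argument "deltas" is one flat list of numbers, 7 for each row, row after row: the shift along the tool's x, y, z in m, then the turn, a rotation vector about the tool's x, y, z in rad, then the opening, from 0 (shut) to 1 (fully open). A call has 1 to 12 rows; each row is the pose to reach, as a shift and turn from the pose commanded when the call began, along the tool's axes at that moment; what a row does not reach only later rows make up. A row lasts 1/8 s, in which the tool goes at most 62.5 mm and 10.7 degrees, less where a joint would pass 70% of its speed; a pose out of reach is approached as far as the arm can. A call with a gripper value outside its range is refused whole. The fingers move at their own pace and stop on an object; "squeeze" is the grip in N (left out, the last holds). Time passes only in rows, so rows that repeat a pose let the fingers close. It gives the time, the measured TCP pose, the force, the opening and the grip force at its end, in the units of the state.
- robot.read_state(): the state, without advancing time (a new reading comes with each control period).
- robot.read_camera(name): name is "side" or "top" or "wrist"; returns (picture, depth): 384x512x3 uint8, red, green, blue; 384x512 float32, m along the optical axis (not along the pixel's ray), 0 where there is no reading.
- robot.camera_model(name): a dict with "K" (3x3 intrinsics, pixels), "R" (3x3) and "t" (3): a world point X has camera coordinates R X + t; the wrist camera has in their place "tool_from_camera" (4x4, takes a point from camera to tool coordinates, whose origin is the TCP and whose axes are the flange's). Camera axes: x right, y down, z forward; pixel columns grow to the right and rows downward; lengths in m; the calibration is good to about 2 mm. A picture is of the moment at which its call begins: read the wrist's pose just before it. camera_model takes no time and is no camera call.
- robot.close_job(): hands the job in; it is judged then, once.
Trained networks look in the newest picture that a camera, given by its name, has taken for a name from the list of things; names that differ only in an ending like _2 or _b are one class to them, and where a whole thing is asked for, a point or a joint stands for the part that bears it (a point fixed in the world has none). Each returns a list of dicts, best first, with "confidence" (0 to 1); they miss things now and then, are a little off and sometimes report something else, mostly with a low value. They report only what shows in the picture. A call takes as long as a camera call.
- robot.recognise(camera, label): "uv" ([column, row] in pixels, amid what is visible of it).
The state is a dict: "t": time; "q": joint angles; "dq": joint speeds; "joint_torque": joint torques, N m; "tool_pos": TCP position; "orientation": TCP orientation; "force": force on the tool from outside, world axes, zero at the start; "wrist_torque": the same for the moment, N m; "opening": finger opening in m; "gripper_force": force on a finger pad.
Only numpy, scipy, OpenCV 4.12 (cv2) and the standard library are available. Lean on these libraries where they do the work, as an engineer would, in place of code of your own. Each camera call takes 0.05 s, during which the arm holds its last target. There are 200 camera calls.

### The job

The brown amber-glass bottle that stands at the front of the bench, to one side of the roll-top cabinet (not those along the back of the bench), must be kept out of the light: roll the cabinet's slatted door all the way up, stand the bottle upright in the empty drip tray inside and let go of it, then roll the door down again until it is fully shut on the sill. Leave the bottle in the other tray standing in its tray, and the taller clear bottle beside the cabinet where it is.

Things in the scene. Friction and masses are not known exactly. Their poses are not given: they have to be found in the camera images.
- cabinet: White roll-top bottle cabinet, fixed, 328 deep, 288 wide, 204 high (mm). Origin on the bench, mid-width, 178 behind its front; own x to its back, y to its left seen from the robot, z up. Inner floor z 16; cheeks' inner faces y -130, +130; opening in front. Bottles stored behind x 18 are fixed. A tool straight down over the trays meets the raised door: reach in from the front, tilted about 35 deg.
- sill (a point): Middle of the top of the aluminium sill at the foot of the opening: 30 mm above the bench, 20 mm deep, along the cabinet's y. Axes as the cabinet's. Bottles must be lifted over it.
- hood_edge (a point): Middle of the lower front edge of the fixed hood, 195 mm above the bench. Axes as the cabinet's. The door rolls in round channels from the sill up the bulging front and back under this hood.
- shutter (a joint): How far the grey slatted door is rolled up along its round track, rad: 0 shut (lead rail on the sill), 1.10 fully up (stop). Track: radius 170 mm about a level axis along the cabinet's y, through its x 0, z 16 mm. Starts shut or up to 0.25 ajar; stays where left. Needs 3 to 8 N at the pull. Fully up, the lead rail's lower edge is at x -64, z 174 mm in the cabinet's frame.
- pull (a point): Middle of the pull's bar: dark steel bar along y, 50 mm long, 14 thick, domed ends, on two posts mid-width on the door's aluminium lead rail (34 mm high), 40 mm out from its middle. The bar turns freely on the posts, so it can be pinched end to end (50 mm) all the way. Moves on a 210 mm circle about the track's axis: in the cabinet's frame x -206, z 55 shut, x -59, z 218 fully up. Axes turn with the door.
- tray_free: The empty one of two equal square steel drip trays on the cabinet's floor: 80 x 80 mm outside, 74 x 74 inside, rim 10 high, fixed, parallel to the cabinet. Origin: centre of its underside; a bottle in it stands 3 mm above that. About 58 mm left or right of the cabinet's middle, 80 mm in front of its origin; which side is empty varies.
- tray_used: The other drip tray, equal in size, beside the empty one; a bottle already stands in it. Origin: centre of its underside.
- amber_bottle: The bottle to put away: brown amber-glass bottle with a white cap, loose on the bench to the left or right of the cabinet. Body 56 mm across, straight up to 75 mm, then a shoulder; cap 40 mm across, from 90 to 114 mm. 0.12 to 0.3 kg. Origin: centre of its base; z up.
- bottle_in: An amber bottle like it with a black cap, 56 mm across, 114 mm high, loose in the other tray. Origin: centre of its base; z up.
- clear_bottle: Larger clear bottle, 69 mm across, 147 mm high, loose on the bench at the other side of the cabinet; not to be moved. Origin: centre of its base; z up.

How it is judged:
On the way, in this order (a step that is already met when the one before it is completed fails the run):
1. the door is rolled up (joint above 1.0 rad) (value of joint shutter above 1 rad), for 0.2 s.
2. the amber bottle stands upright in the empty tray, let go of (horizontal distance between amber_bottle and tray_free below 0.015 m and z of amber_bottle in the frame of tray_free below 0.01 m and angle between amber_bottle's own z axis and vertical below 0.1 rad and contact force between amber_bottle and the fingers below 0.1 N and linear speed of amber_bottle below 0.03 m/s), for 0.3 s.
3. the door is rolled down shut (value of joint shutter below 0.035 rad), for 0.2 s.
At the end, for the whole second after the job is handed in: Door within 6 mm of shut. White-capped amber bottle at rest, upright within 0.1 rad, base on the floor of the tray that was empty, within 15 mm of its centre; black-capped bottle likewise in the other tray. Clear bottle upright, within 30 mm of where it stood (value of joint shutter below 0.035 rad and horizontal distance between amber_bottle and tray_free below 0.015 m and z of amber_bottle in the frame of tray_free below 0.01 m and angle between each of amber_bottle, bottle_in, clear_bottle's own z axis and vertical below 0.1 rad and linear speed of amber_bottle below 0.03 m/s and horizontal distance between bottle_in and tray_used below 0.015 m and z of bottle_in in the frame of tray_used below 0.01 m and distance of clear_bottle from where it was at the start of the episode below 0.03 m); the robot touches nothing.
It fails at once if the taller clear bottle is tipped or shoved more than 30 mm (distance of clear_bottle from where it was at the start of the episode above 0.03 m or angle between clear_bottle's own z axis and vertical above 0.3 rad).
It fails at once if the bottle already in the cabinet is tipped or lifted out of its tray (angle between bottle_in's own z axis and vertical above 0.3 rad or z of bottle_in in the frame of tray_used above 0.03 m).
It also fails if it takes over 72 s, if anything falls off the work surface, if the arm or the gripper's body presses on something with over 40 N, if the wrist force passes 120 N, or if a joint passes its speed limit or range.

## Working session

There is one attempt and no reset: what is moved stays moved. The work goes in short steps, Python scripts to look and compute and a tool call to move; the robot and the scene stay as the last step left them, time stands still between calls to the robot, and variables do not carry over. Pictures are saved under pics/ and viewed, at most 10 in all, crops included, and the job is handed in when it is done.

Besides the shell and the picture viewer there is one more tool, called after ">>>" in YAML: its name, and indented under it one key for each argument. move_arm: Moves the arm, as the interface text tells. Its arguments: {"type":"object","properties":{"deltas":{"type":"array","items":{"type":"number"}},"squeeze":{"type":"number"}},"required":["deltas"]}

```bash
mkdir -p pics; cat > h.py <<'E'
import numpy as np, cv2
from scipy.spatial.transform import Rotation as R
from plant import robot
def shot(c):
    s=robot.read_state(); p,d=robot.read_camera(c); m=robot.camera_model(c); K=m["K"]
    if "R" in m: Rw=np.array(m["R"]).T; tw=-Rw@np.array(m["t"])
    else:
        T=np.array(m["tool_from_camera"]); A=R.from_rotvec(s["orientation"]).as_matrix()
        Rw=A@T[:3,:3]; tw=A@T[:3,3]+s["tool_pos"]
    v,u=np.mgrid[:384,:512]; K=np.array(K)
    P=np.stack([(u-K[0,2])/K[0,0]*d,(v-K[1,2])/K[1,1]*d,d],-1)@Rw.T+tw
    P[d==0]=np.nan
    return p,d,P
def save(n,p): cv2.imwrite("pics/"+n,cv2.cvtColor(p,cv2.COLOR_RGB2BGR))
E
python3 - <<'E'
from h import *
ims=[]
np.set_printoptions(precision=3,suppress=True)
for c in ["side","top"]:
    p,d,P=shot(c); ims.append(p); np.savez(c+".npz",p=p,P=P)
    for l in ["cabinet","pull","shutter","tray_free","tray_used","amber_bottle","bottle_in","clear_bottle"]:
        for r in robot.recognise(c,l)[:3]:
            u,v=[int(round(x)) for x in r["uv"]]
            print(c,l,r["confidence"],u,v,P[v,u])
save("a.png",cv2.resize(np.hstack(ims),(800,300)))
save("side.png",ims[0]);save("top.png",ims[1])
print(robot.read_state())
E
```

```text
side cabinet 0.66 288 209 [0.785 0.075 0.205]
side amber_bottle 0.62 353 180 [0.511 0.369 0.095]
side clear_bottle 0.51 354 180 [0.509 0.374 0.093]
side clear_bottle 0.5 288 207 [0.778 0.077 0.205]
top cabinet 0.8 237 185 [0.598 0.119 0.173]
top pull 0.68 253 196 [0.563 0.077 0.141]
top shutter 0.57 252 196 [0.56  0.082 0.146]
top tray_free 0.65 235 185 [0.599 0.125 0.174]
top amber_bottle 0.82 164 259 [0.469 0.395 0.082]
top clear_bottle 0.74 249 194 [0.569 0.089 0.149]
{'t': 0.9, 'q': array([-1.391,  0.13 ,  1.488,  0.   ,  1.523, -0.085]), 'dq': array([-0.001,  0.   ,  0.001,  0.002, -0.001, -0.   ]), 'joint_torque': array([  0.001, -55.975, -49.206,   0.077,   0.022,  -0.   ]), 'tool_pos': array([ 0.157, -0.579,  0.23 ]), 'orientation': array([3.114, 0.415, 0.   ]), 'force': array([-0.622,  0.953, -0.02 ]), 'wrist_torque': array([-0.047, -0.04 ,  0.03 ]), 'gripper_force': 0.0, 'opening': 0.09275199327222101}
```

View pics/side.png

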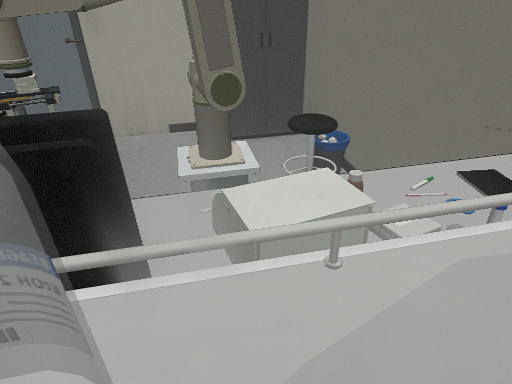

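View pics/top.png

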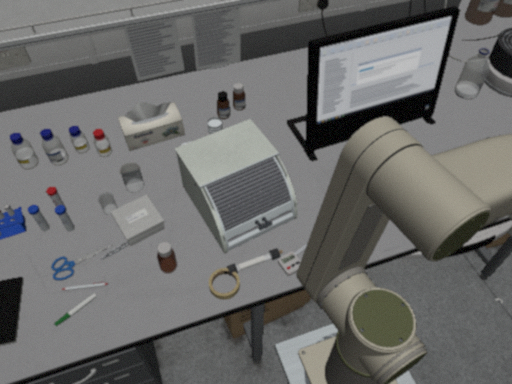

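```bash
python3 - <<'E'
from h import *
np.set_printoptions(precision=4,suppress=True)
for c in ["side","top"]:
    z=np.load(c+".npz");P=z["P"];p=z["p"]
    m=(P[...,2]>.198)&(P[...,2]<.212)&(P[...,0]>.4)&(P[...,0]<1.0)&(abs(P[...,1]-.1)<.35)
    n,l,st,ce=cv2.connectedComponentsWithStats(m.astype(np.uint8)); k=1+st[1:,4].argmax()
    Q=P[l==k]; r=cv2.minAreaRect((Q[:,:2]*1000).astype(np.float32))
    print(c,len(Q),r,cv2.boxPoints(r),np.median(Q[:,2]))
z=np.load("top.npz");P=z["P"];p=z["p"].astype(int)
# pull bar dark pixels
print("pull",[ (u,v,P[v,u].round(3),p[v,u]) for v in range(214,232,3) for u in range(252,278,5)])
# amber
m=(np.hypot(P[...,0]-.47,P[...,1]-.395)<.08)&(P[...,2]>.02)
Q=P[m]; cap=Q[Q[:,2]>.108]; print("amber",len(cap),cap.mean(0),Q[:,2].max(), np.ptp(cap,axis=0))
print(cv2.minEnclosingCircle((cap[:,:2]*1000).astype(np.float32)))
E
```

```text
side 5665 ((730.26025390625, 108.1307373046875), (194.9683837890625, 288.90582275390625), 10.281041145324707) [[608.5598 232.8657]
 [660.1227 -51.4015]
 [851.9608 -16.6042]
 [800.3978 267.663 ]] 0.20395234444150823
top 3385 ((725.4138793945312, 111.52586364746094), (196.99501037597656, 289.6361083984375), 10.198454856872559) [[602.8314 236.6161]
 [654.1138 -48.4439]
 [847.9964 -13.5643]
 [796.7139 271.4956]] 0.20117260921006497
pull [(252, 214, array([0.522, 0.096, 0.105]), array([80, 83, 86])), (257, 214, array([0.524, 0.078, 0.095]), array([86, 88, 90])), (262, 214, array([0.524, 0.06 , 0.086]), array([140, 146, 147])), (267, 214, array([0.522, 0.044, 0.081]), array([138, 143, 145])), (272, 214, array([0.518, 0.028, 0.079]), array([137, 142, 143])), (277, 214, array([0.521, 0.009, 0.066]), array([133, 137, 137])), (252, 217, array([0.518, 0.097, 0.095]), array([88, 89, 92])), (257, 217, array([0.517, 0.08 , 0.088]), array([155, 161, 163])), (262, 217, array([0.515, 0.064, 0.082]), array([110, 118, 118])), (267, 217, array([0.52 , 0.044, 0.067]), array([137, 143, 145])), (272, 217, 
[... 1124 characters left out ...]
62, 0.088]), array([68, 72, 73])), (272, 226, array([0.509, 0.029, 0.023]), array([112, 116, 118])), (277, 226, array([0.512, 0.009, 0.008]), array([106, 108, 109])), (252, 229, array([0.529, 0.093, 0.009]), array([103, 103, 107])), (257, 229, array([0.511, 0.082, 0.027]), array([157, 164, 163])), (262, 229, array([0.47 , 0.081, 0.086]), array([110, 113, 112])), (267, 229, array([0.505, 0.049, 0.021]), array([109, 112, 115])), (272, 229, array([0.506, 0.03 , 0.01 ]), array([110, 114, 115])), (277, 229, array([ 0.508,  0.011, -0.003]), array([129, 128, 129]))]
amber 109 [0.4893 0.3866 0.1117] 0.11715461703798069 [0.0384 0.0377 0.0091]
((489.3358459472656, 386.6559753417969), 20.6817569732666)
```

```bash
cat >> h.py <<'E'
import json,os
C=dict(o=[.677,.1005],yaw=np.deg2rad(10.23))
if os.path.exists("cab.json"): C=json.load(open("cab.json"))
Rc=R.from_euler("z",C["yaw"])
def w(c): return Rc.apply(c)+[*C["o"],0]
def cab(p): return Rc.inv().apply(np.asarray(p)-[*C["o"],0])
def ori(tilt,dyaw=0):  # tool z tilted forward from straight down, deg
    t=np.deg2rad(tilt);s,c=np.sin(t),np.cos(t)
    M=np.array([[c,0,s],[0,-1,0],[s,0,-c]])
    return Rc*R.from_euler("z",dyaw,degrees=True)*R.from_matrix(M)
def plan(rows,base=None):
    "rows: (world xyz, Rotation, opening); base = commanded pose, default the last plan's end or the measured pose"
    s=robot.read_state(); mp,mr=s["tool_pos"],R.from_rotvec(s["orientation"])
    if base is None and os.path.exists("cmd.json"):
        b=json.load(open("cmd.json")); bp,br=np.array(b[0]),R.from_rotvec(b[1])
        print("cmd-measured mm",((bp-mp)*1000).round(1),"deg",np.rad2deg((br.inv()*mr).magnitude()).round(2))
    if base=="meas" or not os.path.exists("cmd.json"): bp,br=mp,mr
    out=[]
    for p,r,g in rows:
        d=np.r_[br.inv().apply(np.asarray(p)-bp),(br.inv()*r).as_rotvec()].round(3)
        out.append([*(d+0.0).tolist(),g])
    json.dump([(bp+br.apply(d[:3])).tolist(),(br*R.from_rotvec(d[3:])).as_rotvec().tolist()],open("cmd.json","w"))
    for o in out: print(",".join(f"{x:g}" for x in o)+",")
E
python3 - <<'E'
from h import *
plan([([.34,-.30,.30],ori(10),1),([.40,.05,.26],ori(40),1)])
E
```

```text
0.25,-0.221,-0.07,-0.008,0.174,0.086,1,
0.399,-0.544,-0.03,-0.03,0.698,0.083,1,
```

>>> move_arm:
  deltas: [0.25,-0.221,-0.07,-0.008,0.174,0.086,1,0.25,-0.221,-0.07,-0.008,0.174,0.086,1,0.25,-0.221,-0.07,-0.008,0.174,0.086,1,0.25,-0.221,-0.07,-0.008,0.174,0.086,1,0.25,-0.221,-0.07,-0.008,0.174,0.086,1,0.399,-0.544,-0.03,-0.03,0.698,0.083,1,0.399,-0.544,-0.03,-0.03,0.698,0.083,1,0.399,-0.544,-0.03,-0.03,0.698,0.083,1,0.399,-0.544,-0.03,-0.03,0.698,0.083,1,0.399,-0.544,-0.03,-0.03,0.698,0.083,1,0.399,-0.544,-0.03,-0.03,0.698,0.083,1,0.399,-0.544,-0.03,-0.03,0.698,0.083,1]

```text
t: 2.4
tool_pos: [0.4842, -0.0292, 0.2635]
orientation: [-2.884, -0.269, -0.994]
force: [0.2, -0.8, -0.3]
opening: 0.0934
gripper_force: 0.0
```

```bash
python3 - <<'E'
from h import *
plan([([.40,.05,.26],ori(40),1)],"meas"); print(robot.read_state()["q"])
E
```

```text
-0.056,-0.094,-0.038,-0.022,0.033,0,1,
[-0.4734624  -0.89249889  2.34871836  0.43831005  1.17662935  0.84698061]
```

```bash
python3 - <<'E'
from h import *
plan([([.43,.055,.27],ori(15),1)],"meas")
E
```

```text
-0.026,-0.093,-0.027,-0.022,-0.403,0.005,1,
```

>>> move_arm:
  deltas: [-0.026,-0.093,-0.027,-0.022,-0.403,0.005,1,-0.026,-0.093,-0.027,-0.022,-0.403,0.005,1,-0.026,-0.093,-0.027,-0.022,-0.403,0.005,1,-0.026,-0.093,-0.027,-0.022,-0.403,0.005,1,-0.026,-0.093,-0.027,-0.022,-0.403,0.005,1,-0.026,-0.093,-0.027,-0.022,-0.403,0.005,1]

```text
t: 3.15
tool_pos: [0.4292, 0.0523, 0.2698]
orientation: [-3.08, -0.271, -0.406]
force: [0.0, -0.1, 0.8]
opening: 0.0933
gripper_force: 0.0
```

```bash
python3 - <<'E'
from h import *
np.set_printoptions(precision=3,suppress=True)
s=robot.read_state(); print(s["q"],s["tool_pos"],R.from_rotvec(s["orientation"]).as_matrix()[:,2])
for c in ["wrist","top"]:
    p,d,P=shot(c); np.savez(c+"2.npz",p=p,P=P); save(c+"2.png",p)
    for l in ["pull","clear_bottle","amber_bottle","tray_free"]:
        for r in robot.recognise(c,l)[:2]:
            u,v=[int(round(x)) for x in r["uv"]]
            print(c,l,r["confidence"],u,v,P[v,u],cab(P[v,u]))
E
```

```text
[-0.047 -0.648  2.088  0.058  1.447  1.349] [0.429 0.052 0.27 ] [ 0.255  0.046 -0.966]
wrist pull 0.56 244 70 [0.564 0.082 0.147] [-0.114  0.002  0.147]
wrist clear_bottle 0.7 10 124 [0.49  0.361 0.037] [-0.138  0.289  0.037]
wrist amber_bottle 0.58 11 120 [0.495 0.361 0.037] [-0.133  0.288  0.037]
top pull 0.72 242 202 [0.549 0.119 0.146] [-0.123  0.041  0.146]
top amber_bottle 0.63 166 257 [0.471 0.388 0.087] [-0.152  0.32   0.087]
```

View pics/wrist2.png

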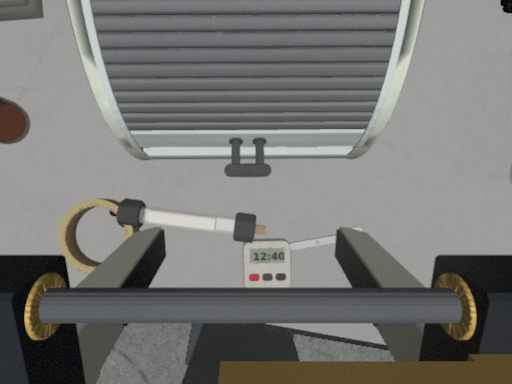

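```bash
python3 - <<'E'
from h import *
np.set_printoptions(precision=3,suppress=True)
P=np.load("wrist2.npz")["P"]
for v in range(164,178,2): print(v,[cab(P[v,u]).round(3).tolist() for u in (228,234,248,262,268)])
Q=P[162:178,222:274].reshape(-1,3); Q=cab(Q[Q[:,2]>.06]); print(len(Q),Q.mean(0),Q.min(0),Q.max(0))
# world roof corners/cheek check: edges of hood/cheeks in row 60
row=[cab(P[60,u]).round(3).tolist() for u in (84,90,96,404,410,416)]; print(row)
T=np.load("top2.npz"); Pt=T["P"]
m=(Pt[...,2]>.12)&(Pt[...,2]<.16)&(Pt[...,0]>.3)&(Pt[...,1]<0)&(Pt[...,0]<1); print(m.sum(), np.argwhere(m)[::40][:5], Pt[m][::40][:5])
E
```

```text
164 [[-0.192, 0.02, 0.09], [-0.192, 0.014, 0.089], [-0.192, -0.001, 0.091], [-0.192, -0.016, 0.09], [-0.185, -0.027, 0.001]]
166 [[-0.194, 0.02, 0.092], [-0.194, 0.014, 0.093], [-0.194, -0.001, 0.092], [-0.194, -0.016, 0.091], [-0.195, -0.022, 0.092]]
168 [[-0.197, 0.02, 0.093], [-0.197, 0.014, 0.093], [-0.197, -0.001, 0.093], [-0.197, -0.016, 0.093], [-0.197, -0.022, 0.092]]
170 [[-0.199, 0.02, 0.093], [-0.199, 0.014, 0.091], [-0.199, -0.001, 0.092], [-0.199, -0.016, 0.093], [-0.199, -0.022, 0.091]]
172 [[-0.201, 0.02, 0.092], [-0.201, 0.014, 0.093], [-0.201, -0.001, 0.092], [-0.201, -0.016, 0.091], [-0.201, -0.022, 0.089]]
174 [[-0.203, 0.02, 0.09], [-0.203, 0.014, 0.091], [-0.203, -0.001, 0.091], [-0.203, -0.016, 0.092], [-0.203, -0.022, 0.087]]
176 [[-0.2, 0.026, 0.0], [-0.205, 0.014, 0.085], [-0.2, -0.0, -0.001], [-0.2, -0.019, 0.0], [-0.2, -0.027, -0.001]]
602 [-0.198  0.     0.091] [-0.205 -0.024  0.084] [-0.19   0.025  0.094]
[[-0.109, 0.138, 0.157], [-0.109, 0.133, 0.157], [-0.108, 0.129, 0.155], [-0.109, -0.136, 0.154], [-0.108, -0.142, 0.153], [-0.047, -0.225, -0.002]]
1375 [[ 45 494]
 [ 54 493]
 [ 58 493]
 [ 60 502]
 [ 62 506]] [[ 0.989 -1.184  0.151]
 [ 0.955 -1.161  0.133]
 [ 0.941 -1.154  0.123]
 [ 0.89  -1.146  0.149]
 [ 0.871 -1.15   0.15 ]]
```

View pics/top2.png

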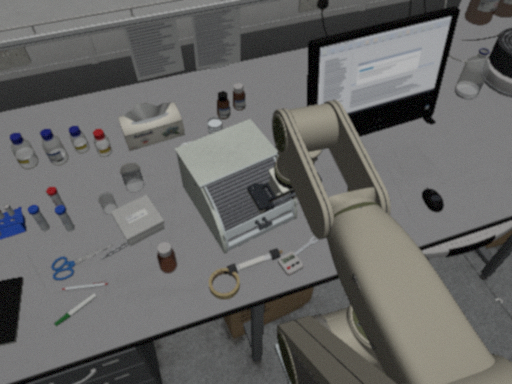

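```bash
python3 - <<'E'
from h import *
o=ori(15); z=o.as_matrix()[:,2]; b=w([-.1985,0,.086])
P=np.load("wrist2.npz")["P"]; print(P[165:190:6,507:512:2].round(3).tolist())
plan([(b-.07*z,o,1),(b,o,1)],"meas")
E
```

```text
[[[0.554, -0.272, -0.0], [0.555, -0.275, -0.001], [0.554, -0.274, 0.004]], [[0.546, -0.273, -0.001], [0.547, -0.275, 0.001], [0.546, -0.274, 0.006]], [[0.538, -0.274, 0.0], [0.539, -0.277, -0.0], [0.538, -0.276, 0.005]], [[0.531, -0.276, -0.001], [0.531, -0.279, -0.001], [0.531, -0.28, 0.001]], [[0.523, -0.279, -0.002], [0.523, -0.281, -0.001], [0.524, -0.283, -0.0]]]
0.004,-0.002,0.122,0,0,0,1,
0.004,-0.002,0.192,0,0,0,1,
```

>>> move_arm:
  deltas: [0.004,-0.002,0.122,0,0,0,1,0.004,-0.002,0.122,0,0,0,1,0.004,-0.002,0.15,0,0,0,1,0.004,-0.002,0.17,0,0,0,1,0.004,-0.002,0.192,0,0,0,1,0.004,-0.002,0.192,0,0,0,1,0.004,-0.002,0.192,0,0,0,0.5,0.004,-0.002,0.192,0,0,0,0.5,0.004,-0.002,0.192,0,0,0,0.4,0.004,-0.002,0.192,0,0,0,0.4,0.004,-0.002,0.192,0,0,0,0.4,0.004,-0.002,0.192,0,0,0,0.4]
  squeeze: 30

```text
t: 5.15
tool_pos: [0.4819, 0.0647, 0.086]
orientation: [-3.08, -0.275, -0.405]
force: [-0.5, -2.7, 1.2]
opening: 0.0478
gripper_force: 30.0
```

```bash
python3 - <<'E'
from h import *
s=robot.read_state(); print(cab(s["tool_pos"]))
o=ori(15); a0=.340
def arc(a): return w([-.2105*np.cos(a),0,.016+.2105*np.sin(a)])
plan([(arc(a),o,.4) for a in np.linspace(a0,a0+.6,13)[1:]])
E
```

```text
[-0.19836116 -0.00059482  0.08603612]
cmd-measured mm [-0.2  0.3 -0.2] deg 0.05
0.006,0,-0.009,0,0,0,0.4,
0.013,0,-0.017,0,0,0,0.4,
0.02,0,-0.025,0,0,0,0.4,
0.027,0,-0.032,0,0,0,0.4,
0.035,0,-0.04,0,0,0,0.4,
0.043,0,-0.046,0,0,0,0.4,
0.051,0,-0.053,0,0,0,0.4,
0.06,0,-0.059,0,0,0,0.4,
0.069,0,-0.064,0,0,0,0.4,
0.078,0,-0.069,0,0,0,0.4,
0.088,0,-0.073,0,0,0,0.4,
0.098,0,-0.078,0,0,0,0.4,
```

>>> move_arm:
  deltas: [0.006,0,-0.009,0,0,0,0.4,0.013,0,-0.017,0,0,0,0.4,0.02,0,-0.025,0,0,0,0.4,0.027,0,-0.032,0,0,0,0.4,0.035,0,-0.04,0,0,0,0.4,0.043,0,-0.046,0,0,0,0.4,0.051,0,-0.053,0,0,0,0.4,0.06,0,-0.059,0,0,0,0.4,0.069,0,-0.064,0,0,0,0.4,0.078,0,-0.069,0,0,0,0.4,0.088,0,-0.073,0,0,0,0.4,0.098,0,-0.078,0,0,0,0.4]

```text
t: 6.65
tool_pos: [0.5549, 0.0781, 0.1856]
orientation: [-3.08, -0.275, -0.402]
force: [8.1, -3.9, -17.3]
opening: 0.0479
gripper_force: 30.0
```

```bash
python3 - <<'E'
from h import *
s=robot.read_state(); print(cab(s["tool_pos"]))
o=ori(15)
def arc(a): return w([-.2105*np.cos(a),0,.016+.2105*np.sin(a)])
plan([(arc(a),o,.4) for a in np.linspace(.94,1.285,9)[1:]])
E
```

```text
[-0.12418077 -0.0003587   0.18563348]
cmd-measured mm [0.2 0.1 0.9] deg 0.12
0.008,0,-0.003,0,0,0,0.4,
0.017,0,-0.005,0,0,0,0.4,
0.026,0,-0.008,0,0,0,0.4,
0.034,0,-0.01,0,0,0,0.4,
0.043,0,-0.011,0,0,0,0.4,
0.052,0,-0.012,0,0,0,0.4,
0.061,0,-0.013,0,0,0,0.4,
0.071,0,-0.014,0,0,0,0.4,
```

```bash
python3 - <<'E'
from h import *
import json
o=ori(15); 
def arc(a,r=.2085): return w([-r*np.cos(a),0,.016+r*np.sin(a)])
# cmd.json now holds previous plan's end; rebuild base = arc(.94) as commanded
json.dump([arc(.94,.2105).tolist(),o.as_rotvec().tolist()],open("cmd.json","w"))
plan([(arc(a),o,.4) for a in np.linspace(.94,1.29,9)[1:]])
E
```

```text
cmd-measured mm [-0.   0.4  0.4] deg 0.14
0.009,0,-0.001,0,0,0,0.4,
0.018,0,-0.004,0,0,0,0.4,
0.027,0,-0.006,0,0,0,0.4,
0.036,0,-0.008,0,0,0,0.4,
0.045,0,-0.01,0,0,0,0.4,
0.054,0,-0.011,0,0,0,0.4,
0.063,0,-0.012,0,0,0,0.4,
0.072,0,-0.012,0,0,0,0.4,
```

>>> move_arm:
  deltas: [0.009,0,-0.001,0,0,0,0.4,0.018,0,-0.004,0,0,0,0.4,0.027,0,-0.006,0,0,0,0.4,0.036,0,-0.008,0,0,0,0.4,0.045,0,-0.01,0,0,0,0.4,0.054,0,-0.011,0,0,0,0.4,0.063,0,-0.012,0,0,0,0.4,0.072,0,-0.012,0,0,0,0.4,0.072,0,-0.012,0,0,0,0.4,0.072,0,-0.012,0,0,0,0.4]

```text
t: 7.9
tool_pos: [0.6209, 0.0901, 0.2168]
orientation: [-3.079, -0.275, -0.406]
force: [4.2, -3.1, -6.6]
opening: 0.0483
gripper_force: 30.0
```

```bash
python3 - <<'E'
from h import *
s=robot.read_state(); c=cab(s["tool_pos"]); print(c, np.arctan2(c[2]-.016,-c[0])-.187, np.hypot(c[0],c[2]-.016))
o=ori(15); z=o.as_matrix()[:,2]; p=s["tool_pos"]
plan([(p,o,.9),(p-.1*z,o,.9),(w([-.33,0,.34]),ori(20),.9)])
E
```

```text
[-0.05704766 -0.00022343  0.21678841] 1.1069728156066514 0.20873529124168488
cmd-measured mm [-0.7  0.1 -0.6] deg 0.03
0.001,0,0,0,0,0,0.9,
0.001,0,-0.1,0,0,0,0.9,
-0.231,0,-0.19,0,0.087,0,0.9,
```

```bash
python3 - <<'E'
from h import *
import json
s=robot.read_state()
json.dump([(s["tool_pos"]+np.array([-.0007,.0001,-.0006])).tolist(),s["orientation"].tolist()],open("cmd.json","w"))
o=ori(15); z=o.as_matrix()[:,2]; p=s["tool_pos"]
plan([(p,o,.9),(p-.1*z,o,.9),([.435,.055,.25],ori(20),.9)])
E
```

```text
cmd-measured mm [-0.7  0.1 -0.6] deg 0.0
0.001,0,0,0,0,0,0.9,
0.001,0,-0.1,0,0,0,0.9,
-0.173,0.002,-0.082,0,0.087,0,0.9,
```

>>> move_arm:
  deltas: [0.001,0,0,0,0,0,0.7,0.001,0,0,0,0,0,0.8,0.001,0,-0.06,0,0,0,0.9,0.001,0,-0.1,0,0,0,0.9,0.001,0,-0.1,0,0,0,0.9,-0.173,0.002,-0.082,0,0.087,0,0.9,-0.173,0.002,-0.082,0,0.087,0,0.9,-0.173,0.002,-0.082,0,0.087,0,0.9,-0.173,0.002,-0.082,0,0.087,0,0.9,-0.173,0.002,-0.082,0,0.087,0,0.9]

```text
t: 9.15
tool_pos: [0.436, 0.0548, 0.2519]
orientation: [-3.051, -0.272, -0.541]
force: [0.1, -0.6, 0.8]
opening: 0.0835
gripper_force: 0.0
```

```bash
python3 - <<'E'
from h import *
np.set_printoptions(precision=3,suppress=True)
p,d,P=shot("wrist"); np.savez("wrist3.npz",p=p,P=P); save("wrist3.png",p)
for l in ["pull","tray_free","tray_used","bottle_in","clear_bottle","amber_bottle"]:
    for r in robot.recognise("wrist",l)[:2]:
        u,v=[int(round(x)) for x in r["uv"]]
        print(l,r["confidence"],u,v,P[v,u],cab(P[v,u]))
E
```

```text
pull 0.62 243 8 [0.614 0.093 0.178] [-0.064  0.004  0.178]
tray_free 0.67 244 71 [0.639 0.1   0.015] [-0.038  0.006  0.015]
tray_free 0.63 202 104 [0.586 0.144 0.018] [-0.082  0.059  0.018]
tray_used 0.63 246 7 [0.614 0.09  0.178] [-0.063  0.001  0.178]
tray_used 0.59 286 118 [0.581 0.037 0.036] [-0.106 -0.045  0.036]
bottle_in 0.64 296 78 [0.589 0.039 0.127] [-0.097 -0.045  0.127]
amber_bottle 0.97 8 142 [0.493 0.361 0.034] [-0.134  0.289  0.034]
```

View pics/wrist3.png

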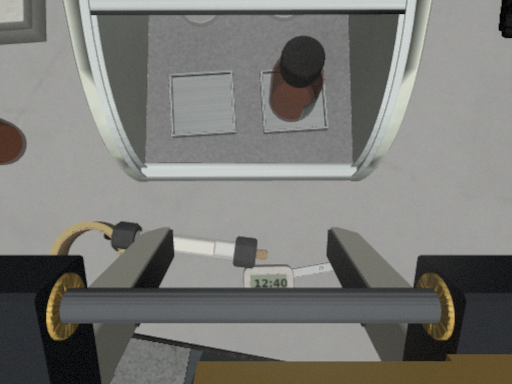

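```bash
python3 - <<'E'
from h import *
P=np.load("wrist3.npz")["P"]
c=np.array([cab(np.nanmedian(P[v-1:v+2,u-1:u+2].reshape(-1,3),0)) for u,v in [(170,74),(233,71),(236,134),(174,136)]]); print(c.round(3)); print(c.mean(0), cab([.489,.387,0]))
plan([([.42,.36,.28],ori(35),1)],"meas")
E
```

```text
[[-0.046  0.098  0.025]
 [-0.037  0.02   0.015]
 [-0.12   0.016  0.015]
 [-0.124  0.092  0.021]]
[-0.08196588  0.05658701  0.01898518] [-0.13412891  0.31533425  0.        ]
0.046,-0.303,-0.014,-0.001,0.263,0,1,
```

>>> move_arm:
  deltas: [0.046,-0.303,-0.014,-0.001,0.263,0,1,0.046,-0.303,-0.014,-0.001,0.263,0,1,0.046,-0.303,-0.014,-0.001,0.263,0,1,0.046,-0.303,-0.014,-0.001,0.263,0,1,0.046,-0.303,-0.014,-0.001,0.263,0,1,0.046,-0.303,-0.014,-0.001,0.263,0,1,0.046,-0.303,-0.014,-0.001,0.263,0,1]

```text
t: 10.38
tool_pos: [0.4193, 0.3598, 0.2793]
orientation: [-2.936, -0.265, -0.924]
force: [0.5, -0.7, -1.1]
opening: 0.0929
gripper_force: 0.0
```

```bash
python3 - <<'E'
from h import *
np.set_printoptions(precision=4,suppress=True)
p,d,P=shot("wrist"); save("wrist4.png",p)
print(robot.recognise("wrist","amber_bottle")[:2], robot.read_state()["q"])
m=(np.hypot(P[...,0]-.489,P[...,1]-.387)<.08)&(P[...,2]>.02)
Q=P[m]; cap=Q[Q[:,2]>.108]; print(len(Q),len(cap),cap.mean(0),np.median(cap[:,2]))
print(cv2.minEnclosingCircle((cap[:,:2]*1000).astype(np.float32)))
E
```

```text
[{'uv': [237.3, 217.7], 'confidence': 0.67}] [ 0.8532 -0.4804  2.0574 -0.4155  1.1013  2.3495]
2618 1560 [0.4691 0.3936 0.1655] 0.11318902139773149
((462.8314208984375, 396.127685546875), 52.46194076538086)
```

```bash
python3 - <<'E'
from h import *
p,d,P=shot("wrist")
m=(np.hypot(P[...,0]-.489,P[...,1]-.387)<.06)&(P[...,2]>.108)&(P[...,2]<.119)
cap=P[m]; print(len(cap),cap.mean(0),np.ptp(cap,axis=0)); print(cv2.minEnclosingCircle((cap[:,:2]*1000).astype(np.float32)))
o=ori(35); z=o.as_matrix()[:,2]; b=np.array([*cap.mean(0)[:2],.104])
plan([(b-.09*z,o,1),(b,o,1)],"meas")
E
```

```text
1070 [0.49286646 0.3858908  0.11263299] [0.03979593 0.03952055 0.00715235]
((493.83709716796875, 385.7771301269531), 20.402015686035156)
-0.039,-0.014,0.098,0.002,-0.001,-0.002,1,
-0.039,-0.014,0.188,0.002,-0.001,-0.002,1,
```

View pics/wrist4.png

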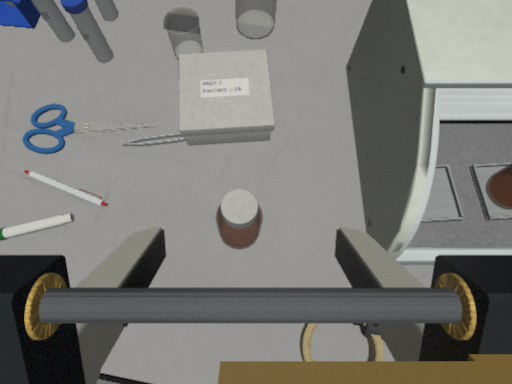

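>>> move_arm:
  deltas: [-0.039,-0.014,0.098,0,0,0,1,-0.039,-0.014,0.098,0,0,0,1,-0.039,-0.014,0.13,0,0,0,1,-0.039,-0.014,0.16,0,0,0,1,-0.039,-0.014,0.188,0,0,0,1,-0.039,-0.014,0.188,0,0,0,1,-0.039,-0.014,0.188,0,0,0,0.55,-0.039,-0.014,0.188,0,0,0,0.45,-0.039,-0.014,0.188,0,0,0,0.3,-0.039,-0.014,0.188,0,0,0,0.3,-0.039,-0.014,0.188,0,0,0,0.3,-0.039,-0.014,0.188,0,0,0,0.3]
  squeeze: 25

```text
t: 12.02
tool_pos: [0.4919, 0.3868, 0.1038]
orientation: [-2.935, -0.262, -0.926]
force: [-0.4, -0.1, 0.7]
opening: 0.0407
gripper_force: 23.9
```

```bash
cat > kin.py <<'E'
from h import *
s=robot.read_state()
D=[([-1.391,.13,1.488],[.157,-.579,.23],[3.114,.415,0]),
([-0.47346,-0.8925,2.34872],[.4842,-.0292,.2635],[-2.884,-.269,-.994]),
([-.047,-.648,2.088],[.429,.052,.27],[-3.08,-.271,-.406]),
([.8532,-.4804,2.0574],[.4193,.3598,.2793],[-2.936,-.265,-.924]),
(s["q"][:3],s["tool_pos"],s["orientation"])]
A=[];B=[]
for q,p,o in D:
    z=R.from_rotvec(o).as_matrix()[:,2]; c,si=np.cos(q[0]),np.sin(q[0]); e=q[1]+q[2]
    A+=[[c*z[0]+si*z[1],1,0,np.sin(q[1]),np.sin(e),np.cos(e)],[z[2],0,1,np.cos(q[1]),np.cos(e),-np.sin(e)],[-si*z[0]+c*z[1],0,0,0,0,0]]
    B+=[c*p[0]+si*p[1],p[2],-si*p[0]+c*p[1]]
X,res,rk,sv=np.linalg.lstsq(np.array(A),np.array(B),rcond=None)
Lt,a1,d1,L2,L3,a3=X
def ik(p,o):
    z=o.as_matrix()[:,2]; wc=np.asarray(p)-Lt*z
    q1=np.arctan2(wc[1],wc[0]); r=np.hypot(wc[0],wc[1])-a1; h=wc[2]-d1
    L=np.hypot(L3,a3); g=np.arctan2(a3,L3); D2=r*r+h*h
    cb=(D2-L2**2-L*L)/(2*L2*L)
    if abs(cb)>1: return q1,None,None
    b=np.arccos(cb); q2=np.arctan2(r,h)-np.arctan2(L*np.sin(b),L2+L*np.cos(b))
    return np.array([q1,q2,b-g])
E
python3 - <<'E'
from kin import *
np.set_printoptions(precision=3,suppress=True)
print(X,np.abs(np.array(A)@X-B).max(),s["q"],ik(s["tool_pos"],R.from_rotvec(s["orientation"])))
for t in (20,25,30,35):
  for c in ([-.235,.0575,.15],[-.21,.0575,.15],[-.20,.0575,.20],[-.21,.2,.16],[-.21,.3,.16],[-.13,.0575,.15],[-.081,.0575,.15],[-.081,.0575,.123]):
    print(t,c,ik(w(c),ori(t)))
E
```

```text
[0.337 0.017 0.283 0.349 0.537 0.036] 0.06250752462813369 [ 0.774 -0.087  2.078 -0.527  0.696  2.497] [ 0.864 -0.084  2.075]
20 [-0.235, 0.0575, 0.15] [ 0.286 -0.651  2.331]
20 [-0.21, 0.0575, 0.15] [ 0.279 -0.551  2.269]
20 [-0.2, 0.0575, 0.2] [ 0.276 -0.545  2.171]
20 [-0.21, 0.2, 0.16] [ 0.641 -0.412  2.154]
20 [-0.21, 0.3, 0.16] [ 0.839 -0.235  2.014]
20 [-0.13, 0.0575, 0.15] [ 0.261 -0.27   2.063]
20 [-0.081, 0.0575, 0.15] [ 0.253 -0.118  1.931]
20 [-0.081, 0.0575, 0.123] [ 0.253 -0.09   1.958]
25 [-0.235, 0.0575, 0.15] [ 0.296 -0.761  2.416]
25 [-0.21, 0.0575, 0.15] [ 0.287 -0.651  2.353]
25 [-0.2, 0.0575, 0.2] [ 0.284 -0.642  2.253]
25 [-0.21, 0.2, 0.16] [ 0.673 -0.489  2.23 ]
25 [-0.21, 0.3, 0.16] [ 0.878 -0.292  2.083]
25 [-0.13, 0.0575, 0.15] [ 0.266 -0.349  2.147]
25 [-0.081, 0.0575, 0.15] [ 0.257 -0.19   2.017]
25 [-0.081, 0.0575, 0.123] [ 0.257 -0.159  2.043]
30 [-0.235, 0.0575, 0.15] [ 0.307 -0.879  2.503]
30 [-0.21, 0.0575, 0.15] [ 0.296 -0.756  2.438]
30 [-0.2, 0.0575, 0.2] [ 0.293 -0.742  2.337]
30 [-0.21, 0.2, 0.16] [ 0.708 -0.564  2.306]
30 [-0.21, 0.3, 0.16] [ 0.918 -0.344  2.151]
30 [-0.13, 0.0575, 0.15] [ 0.272 -0.426  2.231]
30 [-0.081, 0.0575, 0.15] [ 0.262 -0.258  2.101]
30 [-0.081, 0.0575, 0.123] [ 0.262 -0.224  2.127]
35 [-0.235, 0.0575, 0.15] [ 0.319 -1.01   2.594]
35 [-0.21, 0.0575, 0.15] [ 0.307 -0.867  2.526]
35 [-0.2, 0.0575, 0.2] [ 0.302 -0.846  2.422]
35 [-0.21, 0.2, 0.16] [ 0.745 -0.636  2.381]
35 [-0.21, 0.3, 0.16] [ 0.96  -0.389  2.215]
35 [-0.13, 0.0575, 0.15] [ 0.279 -0.501  2.314]
35 [-0.081, 0.0575, 0.15] [ 0.267 -0.321  2.184]
35 [-0.081, 0.0575, 0.123] [ 0.267 -0.283  2.208]
```

```bash
python3 - <<'E'
from h import *
print(cab(robot.read_state()["tool_pos"]))
o=ori(35)
W=[(-.135,.313,.15),(-.14,.313,.19),(-.16,.29,.222),(-.175,.255,.225),(-.185,.22,.225),(-.185,.19,.225),(-.185,.155,.225),(-.185,.12,.225),(-.185,.09,.225),(-.182,.07,.223),(-.18,.0575,.22),(-.18,.0575,.22)]
plan([(w(c),o,.3) for c in W])
E
```

```text
[-0.13135415  0.31462769  0.1038253 ]
cmd-measured mm [ 0.9 -1.3  0.6] deg 0.08
0.023,0,-0.04,0,0,0,0.3,
0.042,0,-0.075,0,0,0,0.3,
0.043,0.023,-0.113,0,0,0,0.3,
0.033,0.058,-0.124,0,0,0,0.3,
0.025,0.093,-0.13,0,0,0,0.3,
0.025,0.123,-0.13,0,0,0,0.3,
0.025,0.158,-0.13,0,0,0,0.3,
0.025,0.193,-0.13,0,0,0,0.3,
0.025,0.223,-0.13,0,0,0,0.3,
0.026,0.243,-0.127,0,0,0,0.3,
0.026,0.256,-0.123,0,0,0,0.3,
0.026,0.256,-0.123,0,0,0,0.3,
```

>>> move_arm:
  deltas: [0.023,0,-0.04,0,0,0,0.3,0.042,0,-0.075,0,0,0,0.3,0.043,0.023,-0.113,0,0,0,0.3,0.033,0.058,-0.124,0,0,0,0.3,0.025,0.093,-0.13,0,0,0,0.3,0.025,0.123,-0.13,0,0,0,0.3,0.025,0.158,-0.13,0,0,0,0.3,0.025,0.193,-0.13,0,0,0,0.3,0.025,0.223,-0.13,0,0,0,0.3,0.026,0.243,-0.127,0,0,0,0.3,0.026,0.256,-0.123,0,0,0,0.3,0.026,0.256,-0.123,0,0,0,0.3]

```text
t: 13.52
tool_pos: [0.4883, 0.1251, 0.2185]
orientation: [-2.937, -0.259, -0.924]
force: [-0.3, 0.1, -2.2]
opening: 0.0405
gripper_force: 23.7
```

```bash
python3 - <<'E'
from h import *
s=robot.read_state(); print(cab(s["tool_pos"]),s["q"])
p,d,P=shot("top"); save("top5.png",cv2.resize(p[130:290,140:360],None,fx=2.5,fy=2.5))
o=ori(35)
W=[(-.17,.0575,.207),(-.16,.0575,.192),(-.15,.0575,.18),(-.135,.0575,.168),(-.122,.0575,.157),(-.110,.0575,.151),(-.1,.0575,.148),(-.09,.0575,.147),(-.082,.0575,.145),(-.082,.0575,.145)]
plan([(w(c),o,.3) for c in W])
E
```

```text
[-0.1813127   0.05775513  0.21852536] [ 0.13043699 -0.79276031  2.35736406  0.03100582  0.9681651   1.5158406 ]
cmd-measured mm [ 1.4 -1.   1. ] deg 0.14
0.001,0,0.016,0,0,0,0.3,
0,0,0.034,0,0,0,0.3,
0.002,0,0.05,0,0,0,0.3,
0.007,0,0.068,0,0,0,0.3,
0.011,0,0.085,0,0,0,0.3,
0.018,0,0.097,0,0,0,0.3,
0.024,0,0.105,0,0,0,0.3,
0.032,0,0.111,0,0,0,0.3,
0.037,0,0.118,0,0,0,0.3,
0.037,0,0.118,0,0,0,0.3,
```

View pics/top5.png

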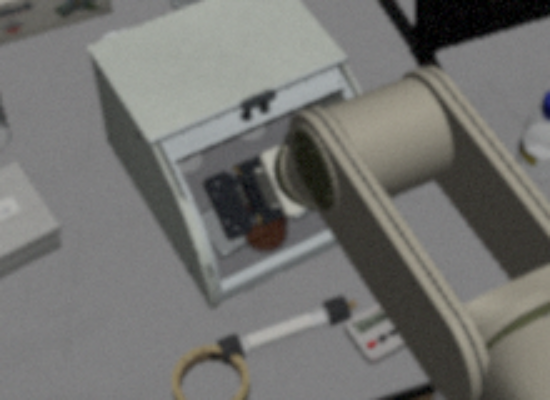

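>>> move_arm:
  deltas: [0.001,0,0.016,0,0,0,0.3,0,0,0.034,0,0,0,0.3,0.002,0,0.05,0,0,0,0.3,0.007,0,0.068,0,0,0,0.3,0.011,0,0.085,0,0,0,0.3,0.018,0,0.097,0,0,0,0.3,0.024,0,0.105,0,0,0,0.3,0.032,0,0.111,0,0,0,0.3,0.037,0,0.118,0,0,0,0.3,0.037,0,0.118,0,0,0,0.3]

```text
t: 14.82
tool_pos: [0.5853, 0.1438, 0.144]
orientation: [-2.935, -0.262, -0.925]
force: [0.8, -0.2, -2.5]
opening: 0.0405
gripper_force: 23.7
```

```bash
python3 - <<'E'
from h import *
s=robot.read_state(); print(cab(s["tool_pos"]),s["q"])
o=ori(35)
W=[(-.082,.0575,z) for z in (.14,.135,.131,.1275,.125)]
plan([(w(c),o,.3) for c in W])
E
```

```text
[-0.08255668  0.05887447  0.14399474] [ 0.14415156 -0.33251702  2.2041094   0.0311972   0.65966714  1.51802169]
cmd-measured mm [ 0.8 -1.6  0.5] deg 0.07
-0.003,0,0.004,0,0,0,0.3,
-0.005,0,0.008,0,0,0,0.3,
-0.008,0,0.011,0,0,0,0.3,
-0.01,0,0.014,0,0,0,0.3,
-0.011,0,0.016,0,0,0,0.3,
```

>>> move_arm:
  deltas: [-0.003,0,0.004,0,0,0,0.3,-0.005,0,0.008,0,0,0,0.3,-0.008,0,0.011,0,0,0,0.3,-0.01,0,0.014,0,0,0,0.3,-0.011,0,0.016,0,0,0,0.3,-0.012,0,0.017,0,0,0,0.3,-0.012,0,0.017,0,0,0,0.3]

```text
t: 15.7
tool_pos: [0.585, 0.1435, 0.1233]
orientation: [-2.935, -0.262, -0.926]
force: [0.0, 0.1, -1.7]
opening: 0.0405
gripper_force: 23.7
```

>>> move_arm:
  deltas: [-0.0005,0,0.0007,0,0,0,0.3,-0.0005,0,0.0007,0,0,0,0.3,-0.0005,0,0.0007,0,0,0,0.47,-0.0005,0,0.0007,0,0,0,0.55,-0.0005,0,0.0007,0,0,0,0.65,-0.0005,0,0.0007,0,0,0,0.65,-0.0005,0,0.0007,0,0,0,0.65,-0.0005,0,0.0007,0,0,0,0.65]

```text
t: 16.7
tool_pos: [0.5851, 0.1434, 0.1226]
orientation: [-2.935, -0.262, -0.926]
force: [-0.1, 0.6, 0.0]
opening: 0.0605
gripper_force: 0.0
```

```bash
python3 - <<'E'
from h import *
s=robot.read_state(); print(cab(s["tool_pos"]),s["force"])
o=ori(35);z=o.as_matrix()[:,2]; p=s["tool_pos"]
plan([(p-.02*z,o,.65),(p-.05*z,o,.65),(p-.09*z,o,.65),([.44,.07,.26],ori(20),.65)],"meas")
E
```

```text
[-0.08284709  0.0585941   0.12256062] [-0.13538495  0.64978493  0.0290713 ]
0,0,-0.02,0.001,0,0,0.65,
0,0,-0.05,0.001,0,0,0.65,
0,0,-0.09,0.001,0,0,0.65,
-0.049,0.047,-0.202,0.001,-0.262,0,0.65,
```

>>> move_arm:
  deltas: [0,0,-0.02,0,0,0,0.65,0,0,-0.05,0,0,0,0.65,0,0,-0.09,0,0,0,0.65,0,0,-0.12,0,0,0,0.65,-0.049,0.047,-0.202,0,-0.262,0,0.65,-0.049,0.047,-0.202,0,-0.262,0,0.65,-0.049,0.047,-0.202,0,-0.262,0,0.65,-0.049,0.047,-0.202,0,-0.262,0,0.65]

```text
t: 17.7
tool_pos: [0.4401, 0.0698, 0.2592]
orientation: [-3.052, -0.271, -0.54]
force: [0.4, 0.0, 0.5]
opening: 0.0603
gripper_force: 0.0
```

```bash
python3 - <<'E'
from h import *
np.set_printoptions(precision=4,suppress=True)
s=robot.read_state(); print(cab(s["tool_pos"]))
p,d,P=shot("wrist"); save("wrist6.png",p)
for l in ["amber_bottle","bottle_in"]: print(robot.recognise("wrist",l)[:2])
C_=cab(P.reshape(-1,3)).reshape(P.shape)
for y in (.058,-.058):
    m=(np.hypot(C_[...,0]+.08,C_[...,1]-y)<.045)&(C_[...,2]>.125)&(C_[...,2]<.14)
    print(m.sum(),C_[m].mean(0),np.ptp(C_[m],axis=0))
o=ori(15);z=o.as_matrix()[:,2]; b=w([-.0575,0,.217])
plan([(w([-.10,0,.32]),o,1),(b-.06*z,o,1),(b,o,1)],"meas")
E
```

```text
[-0.2386  0.0118  0.2592]
[{'uv': [204.4, 87.6], 'confidence': 0.92}]
[{'uv': [307.4, 86.4], 'confidence': 0.82}, {'uv': [261.6, 72.9], 'confidence': 0.27}]
1465 [-0.082   0.0573  0.1314] [0.0401 0.0405 0.0091]
1466 [-0.0794 -0.0497  0.1314] [0.0405 0.0398 0.009 ]
0.152,0.012,-0.011,0,-0.086,0,1,
0.162,0.012,0.041,0,-0.086,0,1,
0.157,0.012,0.101,0,-0.086,0,1,
```

View pics/wrist6.png

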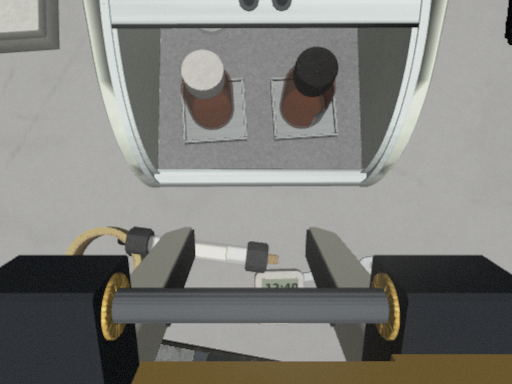

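>>> move_arm:
  deltas: [0.152,0.012,-0.02,0,-0.086,0,1,0.152,0.012,-0.02,0,-0.086,0,1,0.152,0.012,-0.02,0,-0.086,0,1,0.162,0.012,0.041,0,-0.086,0,1,0.162,0.012,0.041,0,-0.086,0,1,0.16,0.012,0.07,0,-0.086,0,1,0.157,0.012,0.101,0,-0.086,0,1,0.157,0.012,0.101,0,-0.086,0,1,0.157,0.012,0.101,0,-0.086,0,0.5,0.157,0.012,0.101,0,-0.086,0,0.4,0.157,0.012,0.101,0,-0.086,0,0.4,0.157,0.012,0.101,0,-0.086,0,0.4]
  squeeze: 35

```text
t: 19.35
tool_pos: [0.6213, 0.09, 0.2194]
orientation: [-3.08, -0.275, -0.409]
force: [-0.7, 0.1, 0.3]
opening: 0.0576
gripper_force: 0.0
```

```bash
python3 - <<'E'
from h import *
s=robot.read_state(); c=cab(s["tool_pos"]); print(c,s["opening"],s["gripper_force"])
o=ori(15)
a0=np.arctan2(c[2]-.016,-c[0]); r0=np.hypot(c[0],c[2]-.016); print(a0,r0)
def arc(a,r): return w([-r*np.cos(a),0,.016+r*np.sin(a)])
plan([(arc(a,.2095),o,.4) for a in np.linspace(a0,.75,13)[1:]])
E
```

```text
[-0.05669029 -0.00041138  0.21943637] 0.057563125635182545 0.0
1.299027411149606 0.21118746756670312
cmd-measured mm [-0.6  0.7 -2.6] deg 0.16
-0.008,0,0,0,0,0,0.4,
-0.018,0,0,0,0,0,0.4,
-0.028,0,0.002,0,0,0,0.4,
-0.037,0,0.003,0,0,0,0.4,
-0.046,0,0.005,0,0,0,0.4,
-0.056,0,0.008,0,0,0,0.4,
-0.065,0,0.011,0,0,0,0.4,
-0.074,0,0.014,0,0,0,0.4,
-0.083,0,0.018,0,0,0,0.4,
-0.091,0,0.022,0,0,0,0.4,
-0.1,0,0.026,0,0,0,0.4,
-0.108,0,0.031,0,0,0,0.4,
```

>>> move_arm:
  deltas: [0,0,0,0,0,0,0.4,0,0,0,0,0,0,0.4,0,0,0,0,0,0,0.4,0,0,0,0,0,0,0.4]

```text
t: 19.85
tool_pos: [0.6212, 0.0901, 0.2189]
orientation: [-3.08, -0.275, -0.408]
force: [-1.2, -0.1, 2.9]
opening: 0.0476
gripper_force: 35.0
```

```bash
python3 - <<'E'
from h import *
s=robot.read_state(); c=cab(s["tool_pos"]); print(c)
json.dump([w([-.0575,0,.217]).tolist(),ori(15).as_rotvec().tolist()],open("cmd.json","w"))
o=ori(15)
a0=np.arctan2(c[2]-.016,-c[0]); r0=np.hypot(c[0],c[2]-.016); print(a0,r0)
def arc(a,r): return w([-r*np.cos(a),0,.016+r*np.sin(a)])
plan([(arc(a,.2095),o,.4) for a in np.linspace(a0,.75,13)[1:]])
E
```

```text
[-0.05679186 -0.00031401  0.21892786]
1.2979153136884898 0.21072500946980932
cmd-measured mm [-0.8  0.2 -1.9] deg 0.11
-0.008,0,0,0,0,0,0.4,
-0.018,0,0.001,0,0,0,0.4,
-0.027,0,0.002,0,0,0,0.4,
-0.037,0,0.003,0,0,0,0.4,
-0.046,0,0.006,0,0,0,0.4,
-0.055,0,0.008,0,0,0,0.4,
-0.065,0,0.011,0,0,0,0.4,
-0.073,0,0.014,0,0,0,0.4,
-0.082,0,0.018,0,0,0,0.4,
-0.091,0,0.022,0,0,0,0.4,
-0.099,0,0.027,0,0,0,0.4,
-0.108,0,0.031,0,0,0,0.4,
```

>>> move_arm:
  deltas: [-0.008,0,0,0,0,0,0.4,-0.018,0,0.001,0,0,0,0.4,-0.027,0,0.002,0,0,0,0.4,-0.037,0,0.003,0,0,0,0.4,-0.046,0,0.006,0,0,0,0.4,-0.055,0,0.008,0,0,0,0.4,-0.065,0,0.011,0,0,0,0.4,-0.073,0,0.014,0,0,0,0.4,-0.082,0,0.018,0,0,0,0.4,-0.091,0,0.022,0,0,0,0.4,-0.099,0,0.027,0,0,0,0.4,-0.108,0,0.031,0,0,0,0.4]

```text
t: 21.35
tool_pos: [0.5271, 0.0729, 0.1603]
orientation: [-3.079, -0.274, -0.412]
force: [21.3, 2.2, -15.9]
opening: 0.048
gripper_force: 35.0
```

```bash
python3 - <<'E'
from h import *
s=robot.read_state(); c=cab(s["tool_pos"]); print(c, s["force"])
o=ori(15)
a0=np.arctan2(c[2]-.016,-c[0]); r0=np.hypot(c[0],c[2]-.016); print(a0,r0)
def arc(a,r): return w([-r*np.cos(a),0,.016+r*np.sin(a)])
plan([(arc(a,.2105),o,.4) for a in np.linspace(.75,.182,13)[1:]])
E
```

```text
[-0.15242865 -0.00052517  0.16031362] [ 21.26719133   2.19499382 -15.86089502]
0.7580578961079443 0.20990691533485195
cmd-measured mm [-1.4  0.3 -1.2] deg 0.26
-0.008,0,0.005,0,0,0,0.4,
-0.016,0,0.011,0,0,0,0.4,
-0.024,0,0.017,0,0,0,0.4,
-0.032,0,0.024,0,0,0,0.4,
-0.039,0,0.031,0,0,0,0.4,
-0.046,0,0.038,0,0,0,0.4,
-0.052,0,0.046,0,0,0,0.4,
-0.058,0,0.053,0,0,0,0.4,
-0.064,0,0.062,0,0,0,0.4,
-0.069,0,0.07,0,0,0,0.4,
-0.074,0,0.079,0,0,0,0.4,
-0.079,0,0.088,0,0,0,0.4,
```

```bash
python3 - <<'E'
from h import *
json.dump([w([-.2095*np.cos(.75),0,.016+.2095*np.sin(.75)]).tolist(),ori(15).as_rotvec().tolist()],open("cmd.json","w"))
o=ori(15)
def arc(a,r): return w([-r*np.cos(a),0,.016+r*np.sin(a)])
plan([(arc(a,.208),o,.4) for a in np.linspace(.75,.18,13)[1:]])
E
```

```text
cmd-measured mm [-0.9  0.4 -1.5] deg 0.26
-0.007,0,0.007,0,0,0,0.4,
-0.015,0,0.013,0,0,0,0.4,
-0.023,0,0.019,0,0,0,0.4,
-0.031,0,0.025,0,0,0,0.4,
-0.038,0,0.032,0,0,0,0.4,
-0.044,0,0.039,0,0,0,0.4,
-0.051,0,0.047,0,0,0,0.4,
-0.057,0,0.055,0,0,0,0.4,
-0.062,0,0.063,0,0,0,0.4,
-0.068,0,0.071,0,0,0,0.4,
-0.072,0,0.08,0,0,0,0.4,
-0.077,0,0.089,0,0,0,0.4,
```

>>> move_arm:
  deltas: [-0.007,0,0.007,0,0,0,0.4,-0.015,0,0.013,0,0,0,0.4,-0.023,0,0.019,0,0,0,0.4,-0.031,0,0.025,0,0,0,0.4,-0.038,0,0.032,0,0,0,0.4,-0.044,0,0.039,0,0,0,0.4,-0.051,0,0.047,0,0,0,0.4,-0.057,0,0.055,0,0,0,0.4,-0.062,0,0.063,0,0,0,0.4,-0.068,0,0.071,0,0,0,0.4,-0.072,0,0.08,0,0,0,0.4,-0.077,0,0.086,0,0,0,0.4]

```text
t: 22.85
tool_pos: [0.476, 0.0636, 0.0574]
orientation: [-3.08, -0.274, -0.411]
force: [9.7, -2.1, 0.8]
opening: 0.0478
gripper_force: 35.0
```

```bash
python3 - <<'E'
from h import *
s=robot.read_state(); c=cab(s["tool_pos"]); print(c, s["force"], np.arctan2(c[2]-.016,-c[0]))
p,d,P=shot("wrist"); save("wrist7.png",p)
E
```

```text
[-0.20435914 -0.00059629  0.0573515 ] [ 9.66430313 -2.12406233  0.79518534] 0.19965148327982246
```

View pics/wrist7.png

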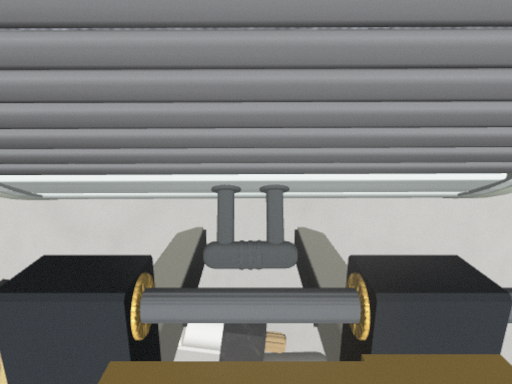

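>>> move_arm:
  deltas: [-0.0005,0,0.002,0,0,0,0.4,-0.001,0,0.004,0,0,0,0.4,-0.001,0,0.005,0,0,0,0.4,-0.001,0,0.005,0,0,0,0.4]

```text
t: 23.4
tool_pos: [0.4775, 0.0639, 0.0544]
orientation: [-3.079, -0.275, -0.414]
force: [-1.2, -3.0, 13.5]
opening: 0.048
gripper_force: 35.0
```

>>> move_arm:
  deltas: [-0.0005,0,0.002,0,0,0,0.4,-0.0005,0,0.002,0,0,0,0.4,-0.0005,0,0.002,0,0,0,0.4]

```text
t: 23.78
tool_pos: [0.4786, 0.064, 0.0526]
orientation: [-3.078, -0.274, -0.418]
force: [7.9, -0.7, 5.9]
opening: 0.0479
gripper_force: 35.0
```

```bash
python3 - <<'E'
from h import *
o=ori(15);z=o.as_matrix()[:,2]; p=robot.read_state()["tool_pos"]
plan([(p-.1*z,o,.8),([.43,.055,.27],o,.8)],"meas")
E
```

```text
0.001,0,-0.1,0.001,-0.008,-0.001,0.8,
0.01,0.001,-0.223,0.001,-0.008,-0.001,0.8,
```

>>> move_arm:
  deltas: [0,0,0,0,0,0,0.8,0,0,0,0,0,0,0.8,0,0,-0.03,0,0,0,0.8,0,0,-0.07,0,0,0,0.8,0,0,-0.12,0,0,0,0.8,0,0,-0.17,0,0,0,0.8,0.01,0,-0.22,0,0,0,0.8,0.01,0,-0.22,0,0,0,0.8,0.01,0,-0.22,0,0,0,0.8]

```text
t: 24.9
tool_pos: [0.4283, 0.0557, 0.2641]
orientation: [-3.08, -0.275, -0.405]
force: [-0.8, 0.4, -0.8]
opening: 0.0746
gripper_force: 0.0
```

```bash
python3 - <<'E'
from h import *
s=robot.read_state(); print(s["tool_pos"],s["force"])
p,d,P=shot("wrist"); save("wrist8.png",p[100:230,160:340].repeat(4,0).repeat(4,1))
C_=cab(P.reshape(-1,3)).reshape(P.shape)
m=(abs(C_[...,1])<.018)&(abs(C_[...,0]+.203)<.014)&(C_[...,2]>.035)
Q=C_[m]; print(m.sum(),Q.min(0),Q.max(0),np.percentile(Q[:,2],80))
E
```

```text
[0.42825286 0.05569535 0.26413067] [-0.75717245  0.36943172 -0.81197527]
542 [-0.21300596 -0.01777067  0.05225051] [-0.18982006  0.01787681  0.06325361] 0.06104535240188069
```

View pics/wrist8.png

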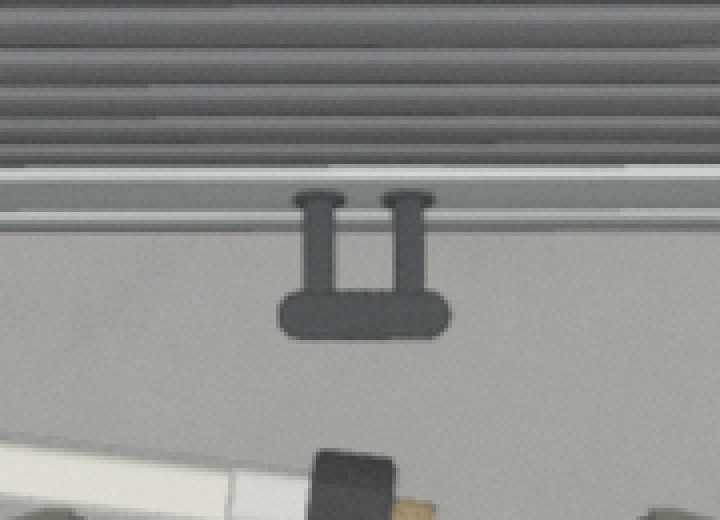

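```bash
python3 -c "
from plant import robot
print(robot.close_job())"
```

```text
the job is handed in; nothing more can be done
None
```

The job is handed in at about 25 s of the 72 s allowed: the white-capped amber bottle stands in the left tray, about 2 mm off its centre when last seen before closing, and the door is down, with the pull's bar within about 1 mm of its shut height. The black-capped bottle was still upright in its tray then, and I kept the arm well clear of the clear bottle but never had a full view of it; the verdict was not shown.

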